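# Make up the job tray for the steel watch

## Robot

A 7-joint arm with a two-finger parallel gripper is mounted at the origin on the work surface. World frame = base frame: x ahead of the robot, y to its left, z up, the work surface at z = 0. Lengths are in m, angles in rad, forces in N, time in s.
With the tool pointing down it reaches from about 0.4 to 0.875 m from the base axis. Payload 6.5 kg.
Tool frame: the origin (TCP) lies midway between the tips of the shut fingers; the grasp point (between the pads) lies 19 mm behind it; z points along the fingers, y is the line along which they close (so a half turn about z gives the same grasp; the last joint's range is limited). The gripper opens to 85 mm and grips with 20 to 120 N. Pads are 22 mm wide; open, the fingers measure 114 mm over their backs; the gripper's body (76 mm by 85 mm) begins 54 mm behind the grasp point. The pads swing forward as they close: fully open they stand 13 mm farther back than shut.
Start: joints at [-1.354, 0.536, -0.004, 1.538, 0.003, 1.067, -0.071], TCP at [0.181, 0.624, 0.231] pointing down, gripper open.
Joint ranges: [-2.7, 2.7], [-0.37, 2.16], [-1.27, 1.26], [0.24, 2.4], [-1.31, 4.45], [0.19, 1.91], [-2.76, 2.76]. Speed limits (rad/s): [2.39, 2.39, 3.14, 3.14, 3.14, 3.14, 3.14].

## Interface

Orientations are given as a 3x3 rotation matrix whose columns are the frame's x, y, z axes.
In Python, from station import sensors, vision, arm gives the robot as it stands.
- The arm moves only by the tool send_rows, never from a script. Its argument "plan" is a list of rows, each an object of numbers: "dx", "dy", "dz": the shift along the world's x, y, z in units of 60 mm (1.0 is 60 mm); "ax", "ay", "az": the turn, a rotation vector about the world's x, y, z in units of 8 degrees (1.0 is 8 degrees); "gripper": the finger opening in mm, from 0 to 85.4. A call has 1 to 12 rows; each row shifts and turns the commanded pose from where the row before left it; what a row does not reach is not made up. A row lasts 1/8 s, in which the tool goes at most 62.5 mm and 10.7 degrees, less where a joint would pass 70% of its speed; a pose out of reach is approached as far as the arm can. A call is refused whole if a number of a shift passes 1 or a number of a turn 1, either way. A call with a gripper value outside its range is refused whole. The fingers move at their own pace and stop on an object; "newtons" is the grip in N (left out, the last holds). Time passes only in rows, so rows that do not move let the fingers close. It gives the time, the measured TCP pose, the force, the opening and the grip force at its end, in the units of the state.
- sensors.state(): the state, without advancing time (a new reading comes with each control period).
- vision.get_image(name): name is "side" or "top"; returns the picture (384x512x3 uint8, red, green, blue); there is no depth.
- vision.camera_model(name): a dict with "intrinsics" (3x3 intrinsics, pixels), "R" (3x3) and "t" (3): a world point X has camera coordinates R X + t. Camera axes: x right, y down, z forward; pixel columns grow to the right and rows downward; lengths in m; the calibration is good to about 2 mm. A picture is of the moment at which its call begins. camera_model takes no time and is no camera call.
- arm.sign_off(): hands the job in; it is judged then, once.
Trained networks look in the newest picture that a camera, given by its name, has taken for a name from the list of things; names that differ only in an ending like _2 or _b are one class to them, and where a whole thing is asked for, a point or a joint stands for the part that bears it (a point fixed in the world has none). Each returns a list of dicts, best first, with "p" (0 to 1); they miss things now and then, are a little off and sometimes report something else, mostly with a low value. They report only what shows in the picture. A call takes as long as a camera call. They do not tell look-alikes from the thing itself.
- vision.recognise(target, camera): "rect" ([left, top, right, bottom] as shares, 0 to 1, of the picture: columns of its width, rows of its height, round what is visible of it).
- vision.tip_of(target, camera): "at" ([column, row] as shares, 0 to 1, of the picture: columns of its width, rows of its height: a listed point, or the origin of a listed thing).
The state is a dict: "t": time; "q": joint angles; "joint_vel": joint speeds; "joint_torque": joint torques, N m; "eef_pos": TCP position; "ee_rot": TCP orientation; "contact_force": force on the tool from outside, world axes, zero at the start; "ft_torque": the same for the moment, N m; "width": finger opening in m; "grasp_force": force on a finger pad.
Only numpy, scipy, OpenCV 4.12 (cv2) and the standard library are available. Lean on these libraries where they do the work, as an engineer would, in place of code of your own. Each camera call takes 0.05 s, during which the arm holds its last target. There are 200 camera calls.

## Task

Make up the job tray for the dismantled steel watch: lay the steel case in the middle of the black square cushion and the steel case back in the middle of the round orange pad, and stand the blue-ringed movement in the middle of the white saucer and then put the clear dust cover over it. Set everything down flat and right way up rather than dropping it. The case and back of the gold watch and the red-ringed movement belong to another job: leave them where they lie.

Things in the scene. Friction and masses are not known exactly. Their poses are not given: they have to be found in the camera images.
- steel_case: Steel-grey watch case without movement: round ring 44 mm across, 9.5 mm high (sides upright to 7 mm), a glass in it, two pairs of strap lugs along its own +x and -x (54 mm overall); grip it across its clear sides at +y and -y, 44 mm apart. Origin: centre of the underside, z up. Lies on the bench mat (top at z = 0.002). 55 g.
- steel_back: Steel-grey watch case back: disc 38 mm across, 6.5 mm thick (edge upright to 5 mm, then bevelled), six small notches on top; grip it across the edge anywhere. Origin: centre of the underside, z up. Lies on the bench mat (top at z = 0.002). 25 g.
- blue_movement: The steel watch's movement: movement (silver bridges, golden wheels, red jewels) in a blue plastic ring 40 mm across, 10 mm high, its top parts up to 13 mm; grip it across the ring anywhere. Origin: centre of the underside, z up. Lies on the bench mat (top at z = 0.002). 30 g.
- cover: Clear dust cover: upside-down round cup, open below, 64 mm across outside, 59 inside, 22 mm high inside, flat top at 26 mm; on top a black knob 14 mm across, from 26 to 40 mm high, to grip from above. Origin: centre of its lower rim, z up. Lies on the bench mat (top at z = 0.002). About 30 g.
- gold_case: Gold-coloured watch case without movement: round ring 44 mm across, 9.5 mm high (sides upright to 7 mm), a glass in it, two pairs of strap lugs along its own +x and -x (54 mm overall); grip it across its clear sides at +y and -y, 44 mm apart. Origin: centre of the underside, z up. Lies on the bench mat (top at z = 0.002). Not to be moved.
- gold_back: Gold-coloured watch case back: disc 38 mm across, 6.5 mm thick (edge upright to 5 mm, then bevelled), six small notches on top; grip it across the edge anywhere. Origin: centre of the underside, z up. Lies on the bench mat (top at z = 0.002). Not to be moved.
- red_movement: The gold watch's movement: movement (silver bridges, golden wheels, red jewels) in a red plastic ring 40 mm across, 10 mm high, its top parts up to 13 mm; grip it across the ring anywhere. Origin: centre of the underside, z up. Lies on the bench mat (top at z = 0.002). Not to be moved.
- cushion: Black square cushion, firm, 70 by 70 by 10 mm, flat: place of the steel case. Fixed in the middle of a bay of the grey job tray, whose four 100 mm square bays (floor 4 mm, walls 18 mm above the mat, 4 mm thick) hold cushion, pad, saucer and a 16 mm high tin, in any order. Origin: centre of its underside (z = 0.006); x, y along the bay walls (tray turned up to 15 degrees).
- pad: Round orange pad, 64 mm across, 8 mm thick, flat: place of the steel back. Fixed in the middle of a bay of the grey job tray, whose four 100 mm square bays (floor 4 mm, walls 18 mm above the mat, 4 mm thick) hold cushion, pad, saucer and a 16 mm high tin, in any order. Origin: centre of its underside (z = 0.006); x, y along the bay walls (tray turned up to 15 degrees).
- saucer: White saucer, 92 mm across, rim 6 mm high, floor 3 mm thick: place of the movement and cover. Fixed in the middle of a bay of the grey job tray, whose four 100 mm square bays (floor 4 mm, walls 18 mm above the mat, 4 mm thick) hold cushion, pad, saucer and a 16 mm high tin, in any order. Origin: centre of its underside (z = 0.006); x, y along the bay walls (tray turned up to 15 degrees).
Things that resemble listed ones, but are neither listed nor needed, are in the scene too. Leave any green or turquoise look-alike of the steel_back alone.

How it is judged:
By the outcome, as a careful person would: the job done as asked, in the order asked, and still so for the second after the job is handed in, with the robot touching nothing.
It also fails if it takes over 102 s, if anything falls off the work surface, if the arm or the gripper's body presses on something with over 40 N, if the wrist force passes 120 N, or if a joint passes its speed limit or range.

## Working session

There is one attempt and no reset: what is moved stays moved. The work goes in short steps, Python scripts to look and compute and a tool call to move; the robot and the scene stay as the last step left them, time stands still between calls to the robot, and variables do not carry over. Pictures are saved under pics/ and viewed, at most 14 in all, crops included, and the job is handed in when it is done.

Besides the shell and the picture viewer there is one more tool, called after ">>>" by a JSON object that holds its "name" and its "arguments". send_rows: Moves the arm, as the interface text tells. Its arguments: {"type":"object","properties":{"plan":{"type":"array","items":{"type":"object","properties":{"dx":{"type":"number"},"dy":{"type":"number"},"dz":{"type":"number"},"ax":{"type":"number"},"ay":{"type":"number"},"az":{"type":"number"},"gripper":{"type":"number"}}}},"newtons":{"type":"number"}},"required":["plan"]}

```bash
ls; mkdir -p pics
cat > h.py <<'E'
import numpy as np, cv2, json
from station import sensors, vision, arm
def cam(n):
    m=vision.camera_model(n); return np.array(m["intrinsics"]),np.array(m["R"]),np.array(m["t"])
def ray(n,px):
    K,R,t=cam(n); d=R.T@np.linalg.inv(K)@np.array([px[0],px[1],1.]); return -R.T@t,d
def atz(n,px,z):
    o,d=ray(n,px); return o+d*(z-o[2])/d[2]
def tri(p1,p2):
    A=[];b=[]
    for n,p in (("top",p1),("side",p2)):
        o,d=ray(n,p); d=d/np.linalg.norm(d); P=np.eye(3)-np.outer(d,d); A.append(P);b.append(P@o)
    A=np.vstack(A);b=np.hstack(b); x=np.linalg.lstsq(A,b,rcond=None)[0]
    return x,np.linalg.norm(A@x-b)
def proj(n,X):
    K,R,t=cam(n); c=K@(R@np.array(X)+t); return c[:2]/c[2]
def save(n,f,crop=None,s=1):
    im=vision.get_image(n)
    cv2.imwrite("pics/raw_"+f,im[:,:,::-1])
    if crop: im=im[crop[1]:crop[3],crop[0]:crop[2]]
    im=cv2.resize(im,None,fx=s,fy=s,interpolation=cv2.INTER_CUBIC)
    cv2.imwrite("pics/"+f,im[:,:,::-1])
E
python3 - <<'E'
from h import *
for n in ("top","side"):
    save(n,n+"0.png",None,1.5)
    K,R,t=cam(n); print(n,K[0,0],-R.T@t,R[2])
    for T in ["steel_case","steel_back","blue_movement","cover","cushion","pad","saucer"]:
        r=vision.tip_of(T,n)
        print(T,[(np.round(np.array(d["at"])*[512,384],1).tolist(),round(d["p"],2)) for d in r[:5]])
s=sensors.state();print(s["t"],s["eef_pos"],s["ee_rot"],s["width"])
E
```

```text
pics
top 419.7575904016408 [ 0.32195533 -0.01926618  1.07797766] [ 0.2043032   0.02849584 -0.97849282]
steel_case [([370.5, 273.8], 0.75)]
steel_back [([154.7, 194.6], 0.7), ([182.8, 168.0], 0.66), ([186.4, 191.8], 0.62)]
blue_movement [([424.7, 232.7], 0.71)]
cover []
cushion [([295.8, 158.0], 0.62)]
pad [([261.2, 142.0], 0.6)]
saucer [([248.0, 176.1], 0.9)]
side 493.53628414075797 [ 0.20421646 -0.82644286  0.93376919] [ 0.25206023  0.65560708 -0.71178999]
steel_case [([239.5, 309.5], 0.8)]
steel_back [([250.1, 137.0], 0.48), ([226.6, 143.0], 0.43), ([214.2, 131.3], 0.41)]
blue_movement [([319.6, 338.9], 0.69)]
cover [([255.3, 113.2], 0.77)]
cushion [([315.7, 199.8], 0.72)]
pad [([304.4, 171.0], 0.89)]
saucer [([266.3, 174.1], 0.79)]
0.8 [0.18133322 0.62417331 0.23129728] [[-9.60314071e-01  2.78920928e-01  9.84288462e-06]
 [ 2.78920928e-01  9.60314071e-01 -1.48571209e-05]
 [-1.35962226e-05 -1.15221157e-05 -1.00000000e+00]] 0.08553496557067057
```

View pics/top0.png

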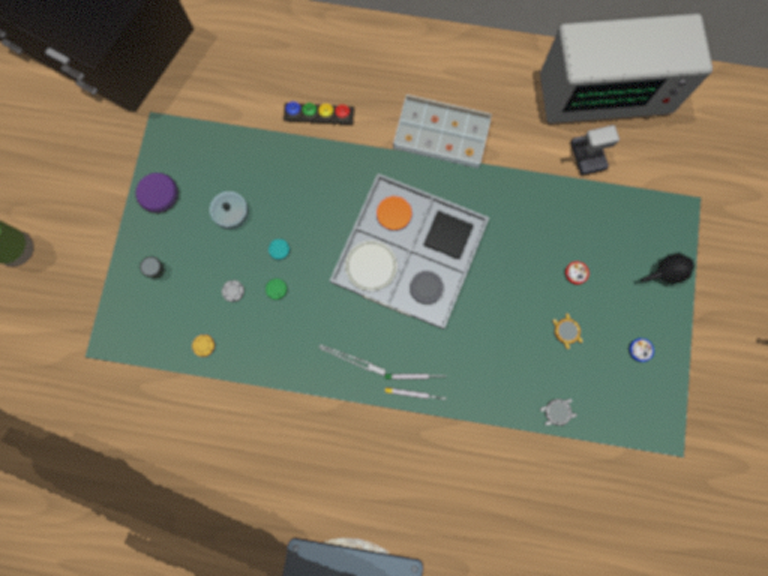

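View pics/side0.png

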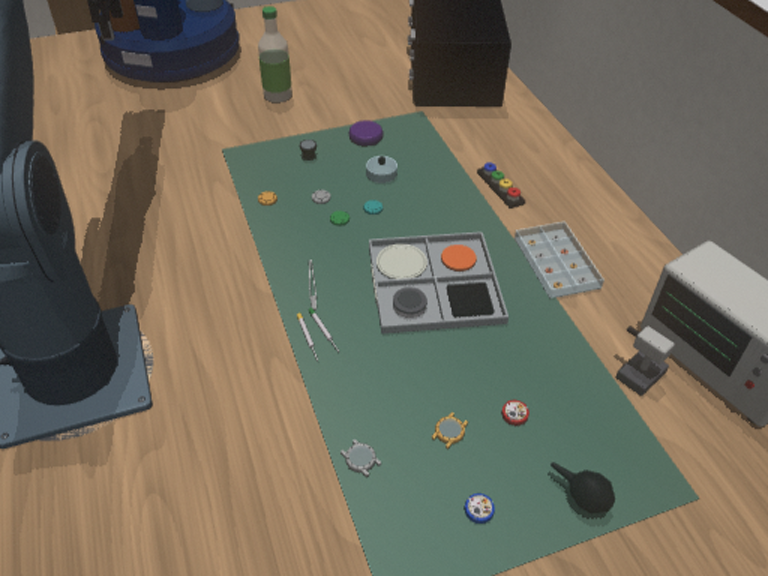

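The top view shows the steel case at raw (372,275), blue movement at (427,233), steel back at (155,194), cover at (152,140), pad at (263,142), cushion at (299,157) and saucer at (247,177).

Steel back candidates are grey (155,194), green (184,193), turquoise (186,166) and gold (135,230). Grey fits because it is steel-grey with notches. Case candidates are grey (372,275) and gold (378,220), and grey fits. I'll confirm both in an enlarged crop while measuring.

```bash
cat > m.py <<'E'
from h import *
from scipy.optimize import least_squares
def mask_at(im,p,r,bg=None,th=38,fill=True):
    """blob at p differing from ring-median background"""
    x,y=int(p[0]),int(p[1]); c=im[y-r:y+r+1,x-r:x+r+1].astype(float)
    if bg is None: bg=np.median(np.vstack([c[0],c[-1],c[:,0],c[:,-1]]),0)
    s=4; C=cv2.resize(c,None,fx=s,fy=s,interpolation=cv2.INTER_CUBIC)
    m=(np.linalg.norm(C-bg,axis=2)>th).astype(np.uint8)
    n,l,st,_=cv2.connectedComponentsWithStats(m)
    k=1+np.argmax(st[1:,4]); m=(l==k).astype(np.uint8)
    if fill:
        cs,_=cv2.findContours(m,cv2.RETR_EXTERNAL,cv2.CHAIN_APPROX_NONE); cv2.drawContours(m,cs,-1,1,-1)
    M=cv2.moments(m,True); cen=np.array([M["m10"],M["m01"]])/M["m00"]
    return (cen+.5)/s-.5+[x-r,y-r], M["m00"]/s/s, m
def hullc(n,X,rad,h):
    a=np.linspace(0,2*np.pi,60,endpoint=False)
    P=np.array([proj(n,[X[0]+rr*np.cos(t),X[1]+rr*np.sin(t),X[2]+z]) for rr,z in zip(rad,h) for t in a])
    hu=cv2.convexHull(P.astype(np.float32)); M=cv2.moments(hu); return np.array([M["m10"],M["m01"]])/M["m00"],M["m00"]
def solve(ct,cs,rad,h,X0,z=None):
    f=lambda v:np.hstack([hullc("top",[*v[:2],v[2] if z is None else z],rad,h)[0]-ct,hullc("side",[*v[:2],v[2] if z is None else z],rad,h)[0]-cs])
    r=least_squares(f,X0 if z is None else X0[:2],x_scale=.01,diff_step=1e-3); return r.x,np.round(r.fun,2)
OBJ=dict(steel_case=((370.5,274),(240,305),(.022,.022,.019),(0,.007,.0095)),
 steel_back=((154.7,194),(214,131),(.019,.019,.017),(0,.005,.0065)),
 blue_movement=((427,233),(319.6,338),(.020,.020,.0),(0,.01,.013)),
 cover=((152,140),(254.5,112),(.032,.032,.007),(0,.026,.040)),
 pad=((262.5,142),(306,172),(.032,.032),(0,.008)))
E
python3 - <<'E'
from m import *
I={n:cv2.imread(f"pics/raw_{n}0.png")[:,:,::-1] for n in("top","side")}
for k,(pt,ps,rad,h) in OBJ.items():
    r=20 if k in("cover","pad") else 16
    ct,at,mt=mask_at(I["top"],pt,r); cs,as_,ms=mask_at(I["side"],ps,r)
    X0=atz("top",ct,.01)
    x,f=solve(ct,cs,rad,h,X0); x2,f2=solve(ct,cs,rad,h,X0,.014-.008 if k=="pad" else .002)
    X=[*x2,.002]
    print(k,ct.round(1),cs.round(1),"free",x.round(4),f,"fix",x2.round(4),f2,"areas",round(at),round(hullc("top",X,rad,h)[1]),round(as_),round(hullc("side",X,rad,h)[1]), "r",np.hypot(*x2).round(3))
def crop(n,p,r=20,s=300): 
    x,y=int(p[0]),int(p[1]); return cv2.resize(I[n][y-r:y+r,x-r:x+r],(s-40,s-40),interpolation=cv2.INTER_CUBIC)
rows=[]
for n,l in (("top",[(372,275),(155,194),(427,233)]),("side",[(240,305),(214,131),(319,338)])):
    rows.append(np.hstack([crop(n,p) for p in l]))
cv2.imwrite("pics/crops1.png",np.vstack(rows)[:,:,::-1])
t=cv2.resize(I["top"][100:230,205:340],None,fx=4.4,fy=4.4,interpolation=cv2.INTER_CUBIC)
cv2.imwrite("pics/tray1.png",t[:,:,::-1])
E
```

```text
Traceback (most recent call last):
  File "m.py", line 21, in solve
    r=least_squares(f,X0 if z is None else X0[:2],x_scale=.01,diff_step=1e-3); return r.x,np.round(r.fun,2)
  File "m.py", line 20, in <lambda>
    f=lambda v:np.hstack([hullc("top",[*v[:2],v[2] if z is None else z],rad,h)[0]-ct,hullc("side",[*v[:2],v[2] if z is None else z],rad,h)[0]-cs])
                          ~~~~~^^^^^^^^^^^^^^^^^^^^^^^^^^^^^^^^^^^^^^^^^^^^^^^
  File "m.py", line 17, in hullc
    P=np.array([proj(n,[X[0]+rr*np.cos(t),X[1]+rr*np.sin(t),X[2]+z]) for rr,z in zip(rad,h) for t in a])
                ~~~~^^^^^^^^^^^^^^^^^^^^^^^^^^^^^^^^^^^^^^^^^^^^^^^^
  File "h.py", line 16, in proj
    K,R,t=cam(n); c=K@(R@np.array(X)+t); return c[:2]/c[2]
          ~~~^^^
  File "h.py", line 4, in cam
    m=vision.camera_model(n); return np.array(m["intrinsics"]),np.array(m["R"]),np.array(m["t"])
ValueError: time passes only in moves, steps and waits
```

```bash
sed -i 's/^def cam/from functools import cache\n@cache\ndef cam/' h.py
python3 - <<'E'
s=open('m.py').read()
i=s.index("def solve"); j=s.index("OBJ=")
s=s[:i]+'''def solve(ct,cs,rad,h,X0,z=None):
    g=lambda u:np.array([*(X0[:2]+(u[:2]-50)/1000), X0[2]+(u[2]-50)/1000 if z is None else z])
    f=lambda u:np.hstack([hullc("top",g(u),rad,h)[0]-ct,hullc("side",g(u),rad,h)[0]-cs])
    r=least_squares(f,[50.]*(3 if z is None else 2),diff_step=.01); return g(r.x),np.round(r.fun,2)
'''+s[j:]
open('m.py','w').write(s)
E
cat > r1.py <<'E'
from m import *
I={n:cv2.imread(f"pics/raw_{n}0.png")[:,:,::-1] for n in("top","side")}
for k,(pt,ps,rad,h) in OBJ.items():
    r=20 if k in("cover","pad") else 16
    ct,at,mt=mask_at(I["top"],pt,r); cs,as_,ms=mask_at(I["side"],ps,r)
    X0=atz("top",ct,.01)
    x,f=solve(ct,cs,rad,h,X0); x2,f2=solve(ct,cs,rad,h,X0,.006 if k=="pad" else .002)
    print(k,ct.round(1),cs.round(1),"free",x.round(4),f,"fix",x2.round(4),f2,"areas",round(at),round(hullc("top",x2,rad,h)[1]),round(as_),round(hullc("side",x2,rad,h)[1]), "r",np.hypot(*x2[:2]).round(3))
def crop(n,p,r=20,s=300): 
    x,y=int(p[0]),int(p[1]); return cv2.resize(I[n][y-r:y+r,x-r:x+r],(s-40,s-40),interpolation=cv2.INTER_CUBIC)
rows=[]
for n,l in (("top",[(372,275),(155,194),(427,233)]),("side",[(240,305),(214,131),(319,338)])):
    rows.append(np.hstack([crop(n,p) for p in l]))
cv2.imwrite("pics/crops1.png",np.vstack(rows)[:,:,::-1])
t=cv2.resize(I["top"][100:230,205:340],None,fx=4.4,fy=4.4,interpolation=cv2.INTER_CUBIC)
cv2.imwrite("pics/tray1.png",t[:,:,::-1])
E
python3 r1.py
```

```text
steel_case [372.2 274.4] [238.4 301.7] free [ 0.3728 -0.2938  0.0154] [-0.12  0.36  0.32 -0.06] fix [ 0.3741 -0.2915  0.002 ] [-2.37 -0.31  0.65  2.23] areas 250 259 177 329 r 0.474
steel_back [154.5 193.3] [213.6 130. ] free [0.4877 0.2826 0.0089] [ 0.05 -0.14 -0.16  0.03] fix [0.489  0.2861 0.002 ] [-0.52 -0.3   0.02  1.05] areas 150 173 69 99 r 0.567
blue_movement [426.9 232.9] [319.2 338.8] free [ 0.5002 -0.4234  0.0041] [ 0.04 -0.11 -0.09  0.02] fix [ 0.5006 -0.4232  0.002 ] [-0.34 -0.22 -0.04  0.36] areas 223 217 334 333 r 0.656
cover [151.4 138.6] [254.  110.1] free [0.627  0.3173 0.0128] [ 0.01 -0.02 -0.03  0.01] fix [0.6303 0.3231 0.002 ] [-0.85 -0.22  0.3   1.56] areas 454 535 185 350 r 0.708
pad [262.6 146. ] [304.6 173.7] free [0.6641 0.0267 0.0046] [ 0.48 -1.33 -1.37  0.43] fix [0.6636 0.0262 0.006 ] [ 0.63 -1.29 -1.41  0.21] areas 832 457 938 357 r 0.664
```

View pics/crops1.png

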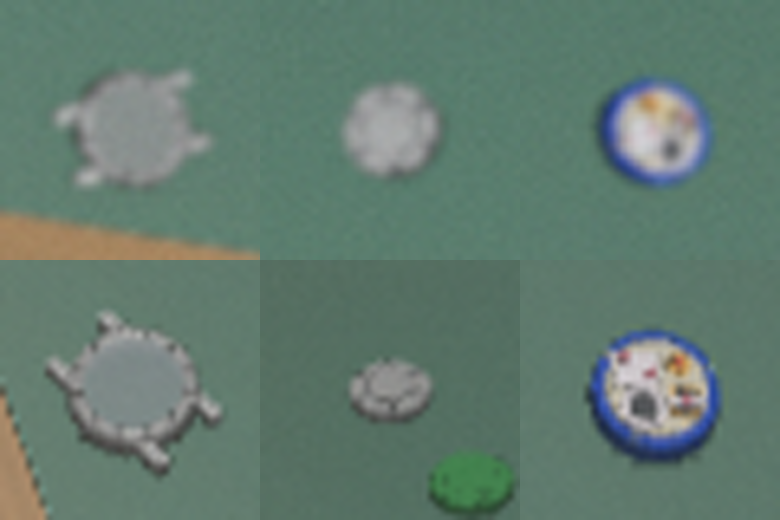

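View pics/tray1.png

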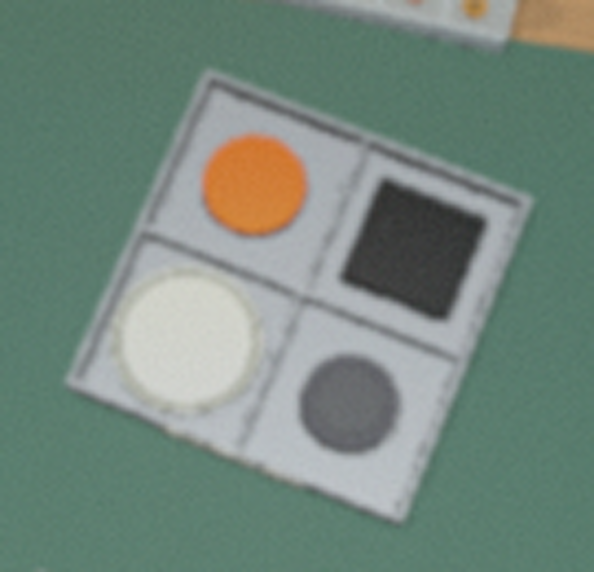

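Crops confirm grey case, grey notched back (plain green look-alike beside it) and blue movement. Tray: orange pad upper left, cushion upper right, saucer lower left, tin lower right. I'll refine the masks and fit the tray.

```bash
python3 - <<'E'
s=open('m.py').read()
s=s.replace("    k=1+np.argmax(st[1:,4]); m=(l==k)","    q=l[r*s-12*s//4:r*s+12*s//4,r*s-12*s//4:r*s+12*s//4]; k=np.argmax(np.bincount(q[q>0])); m=(l==k)")
open('m.py','w').write(s)
E
cat > r2.py <<'E'
from m import *
I={n:cv2.GaussianBlur(cv2.imread(f"pics/raw_{n}0.png"),(0,0),.5)[:,:,::-1] for n in("top","side")}
for k,ps in (("steel_case",(240,303)),("steel_back",(213.5,130)),("cover",(254.5,112))):
    pt,_,rad,h=OBJ[k]
    for th in (16,20,25,30):
        r=22 if k=="cover" else 14
        ct,at,mt=mask_at(I["top"],pt,r,None,th); cs,as_,ms=mask_at(I["side"],ps,r,None,th)
        X0=atz("top",ct,.01)
        x,f=solve(ct,cs,rad,h,X0); x2,f2=solve(ct,cs,rad,h,X0,.002)
        print(k,th,ct.round(1),cs.round(1),"free",x.round(4),f,"fix",x2.round(4),f2,"areas",round(at),round(hullc("top",x2,rad,h)[1]),round(as_),round(hullc("side",x2,rad,h)[1]))
# lug points
L=np.array([(65,115),(88,180),(182,80),(205,142)])/6.5-.5+[352,255]
S=(np.array([(55,370-260),(107,322-260),(155,460-260),(212,412-260)]))/6.5-.5+[220,285]
for n,P in(("top",L),("side",S)):
    W=np.array([atz(n,p,.007)[:2] for p in P]); print(n,W.round(4).tolist(),W.mean(0))
# knob of the cover
kt=None
# tray blobs
def blob(n,lo,hi,box):
    hsv=cv2.cvtColor(cv2.resize(I[n],None,fx=4,fy=4,interpolation=cv2.INTER_CUBIC)[:,:,::-1].copy(),cv2.COLOR_BGR2HSV)
    m=cv2.inRange(hsv,np.array(lo),np.array(hi)); z=np.zeros_like(m); b=[4*v for v in box]; z[b[1]:b[3],b[0]:b[2]]=m[b[1]:b[3],b[0]:b[2]]
    _,l,st,c=cv2.connectedComponentsWithStats(z); k=1+np.argmax(st[1:,4]); m=(l==k).astype(np.uint8)
    cs,_=cv2.findContours(m,0,1); M=cv2.moments(max(cs,key=cv2.contourArea)); return (np.array([M["m10"],M["m01"]])/M["m00"]+.5)/4-.5, M["m00"]/16
tb=(205,100,340,230); sb=(235,140,350,230); B={}
for k,lo,hi in(("pad",(5,120,90),(20,255,255)),("cushion",(0,0,0),(180,255,60)),("saucer",(15,0,170),(60,60,255))):
    for n,b in(("top",tb),("side",sb)):
        c,a=blob(n,lo,hi,(280,112,340,180) if k=="cushion" and n=="top" else (292,182,340,218) if k=="cushion" else b); B[k,n]=c; print(k,n,c.round(1),round(a))
    x,res=tri(B[k,"top"],B[k,"side"]); print(k,"tri",x.round(4),round(res,4))
E
python3 r2.py
```

```text
steel_case 16 [371.9 274.2] [239.9 305.2] free [ 0.3745 -0.2962  0.0042] [-0.    0.01  0.01 -0.  ] fix [ 0.3747 -0.2958  0.002 ] [-0.37 -0.1   0.06  0.37] areas 316 259 398 331
steel_case 20 [372.  274.3] [239.9 305.2] free [ 0.3744 -0.2964  0.0044] [-0.  0.  0. -0.] fix [ 0.3746 -0.296   0.002 ] [-0.41 -0.12  0.06  0.41] areas 299 259 387 331
steel_case 25 [372.2 274.4] [239.5 304.7] free [ 0.3738 -0.2963  0.0066] [-0.05  0.15  0.13 -0.02] fix [ 0.3743 -0.2955  0.002 ] [-0.82 -0.08  0.24  0.76] areas 277 259 332 331
steel_case 30 [372.2 274.4] [240.  303.7] free [ 0.3745 -0.2957  0.0094] [ 0.06 -0.18 -0.16  0.03] fix [ 0.3752 -0.2945  0.002 ] [-1.18 -0.55  0.02  1.28] areas 266 259 275 330
steel_back 16 [154.6 193.5] [213.6 130.8] free [0.4879 0.2832 0.0052] [ 0.04 -0.11 -0.12  0.02] fix [0.4885 0.2848 0.002 ] [-0.23 -0.18 -0.04  0.51] areas 188 173 107 99
steel_back 20 [154.5 193.4] [213.6 130.6] free [0.488  0.2835 0.0057] [ 0.02 -0.06 -0.07  0.01] fix [0.4886 0.2853 0.002 ] [-0.28 -0.15  0.02  0.56] areas 176 173 98 99
steel_back 25 [154.5 193.3] [213.6 130. ] free [0.4878 0.2827
[... 748 characters left out ...]
8] areas 477 535 195 349
cover 30 [151.4 138.6] [254. 110.] free [0.6271 0.3174 0.0128] [ 0.01 -0.03 -0.04  0.01] fix [0.6304 0.3233 0.002 ] [-0.85 -0.22  0.29  1.57] areas 468 535 190 350
top [[0.3752, -0.2702], [0.3523, -0.2817], [0.3958, -0.3134], [0.3738, -0.3246]] [ 0.37428539 -0.29747569]
side [[0.3533, -0.2788], [0.3752, -0.2672], [0.3736, -0.3211], [0.3968, -0.3108]] [ 0.37470493 -0.29447142]
pad top [262.3 141.6] 388
pad side [305.4 171.3] 298
pad tri [0.6708 0.0298 0.0135] 0.0006
cushion top [300.9 151.3] 250
cushion side [312.8 199.6] 529
cushion tri [ 0.6527 -0.0736  0.016 ] 0.0097
saucer top [247.  176.6] 896
saucer side [267.3 173.6] 565
saucer tri [0.5696 0.0536 0.0155] 0.0007
```

>>> {"name": "send_rows", "arguments": {"plan": [{"dx":0.665,"dy":-0.675,"az":-0.996,"gripper":58},{"dx":0.665,"dy":-0.675,"az":-0.996},{"dx":0.665,"dy":-0.675,"az":-0.996},{"dx":0.665,"dy":-0.675,"az":-0.996},{"dx":0.665,"dy":-0.675,"az":-0.996},{"dx":0.665,"dy":-0.675,"az":-0.996},{"dx":0.665,"dy":-0.675},{"dx":0.665,"dy":-0.675},{"dy":-0.926},{"dy":-0.926},{"dy":-0.926},{"dy":-0.926}]}}

```text
invalid input at $.plan[0]: expected keys dx, dy, dz, ax, ay, az, gripper
```

```bash
sed -i 's/(0,0,0),(180,255,60)/(0,0,0),(180,255,80)/; s/(280,112,340,180)/(275,112,340,205)/' r2.py; python3 r2.py | tail -6
python3 - <<'E'
from h import *
print(atz("top",(298.8,156.2),.016))
E
```

```text
cushion top [298.6 156.3] 579
cushion side [312.8 199.5] 567
cushion tri [ 0.6467 -0.0711  0.0125] 0.0006
saucer top [247.  176.6] 896
saucer side [267.3 173.6] 565
saucer tri [0.5696 0.0536 0.0155] 0.0007
[ 0.6456795  -0.07136275  0.016     ]
```

>>> {"name": "send_rows", "arguments": {"plan": [{"dx":0.665,"dy":-0.675,"dz":0,"ax":0,"ay":0,"az":-0.996,"gripper":58},{"dx":0.665,"dy":-0.675,"dz":0,"ax":0,"ay":0,"az":-0.996,"gripper":58},{"dx":0.665,"dy":-0.675,"dz":0,"ax":0,"ay":0,"az":-0.996,"gripper":58},{"dx":0.665,"dy":-0.675,"dz":0,"ax":0,"ay":0,"az":-0.996,"gripper":58},{"dx":0.665,"dy":-0.675,"dz":0,"ax":0,"ay":0,"az":-0.996,"gripper":58},{"dx":0.665,"dy":-0.675,"dz":0,"ax":0,"ay":0,"az":-0.996,"gripper":58},{"dx":0.665,"dy":-0.675,"dz":0,"ax":0,"ay":0,"az":0,"gripper":58},{"dx":0.665,"dy":-0.675,"dz":0,"ax":0,"ay":0,"az":0,"gripper":58},{"dx":0,"dy":-0.926,"dz":0,"ax":0,"ay":0,"az":0,"gripper":58},{"dx":0,"dy":-0.926,"dz":0,"ax":0,"ay":0,"az":0,"gripper":58},{"dx":0,"dy":-0.926,"dz":0,"ax":0,"ay":0,"az":0,"gripper":58},{"dx":0,"dy":-0.926,"dz":0,"ax":0,"ay":0,"az":0,"gripper":58}]}}

```text
t: 2.3
eef_pos: [0.5005, 0.0762, 0.2316]
ee_rot: [[-0.438, 0.899, 0.001], [0.899, 0.438, 0.0], [-0.0, 0.001, -1.0]]
contact_force: [0.2, -0.5, -0.2]
width: 0.0576
grasp_force: 0.0
```

>>> {"name": "send_rows", "arguments": {"plan": [{"dx":-0.3,"dy":-0.886,"dz":0,"ax":0,"ay":0,"az":0,"gripper":58},{"dx":-0.3,"dy":-0.886,"dz":0,"ax":0,"ay":0,"az":0,"gripper":58},{"dx":-0.3,"dy":-0.886,"dz":0,"ax":0,"ay":0,"az":0,"gripper":58},{"dx":-0.3,"dy":-0.886,"dz":0,"ax":0,"ay":0,"az":0,"gripper":58},{"dx":-0.3,"dy":-0.886,"dz":0,"ax":0,"ay":0,"az":0,"gripper":58},{"dx":-0.3,"dy":-0.886,"dz":0,"ax":0,"ay":0,"az":0,"gripper":58},{"dx":-0.3,"dy":-0.886,"dz":0,"ax":0,"ay":0,"az":0,"gripper":58},{"dx":0,"dy":0,"dz":-0.8,"ax":0,"ay":0,"az":0,"gripper":58},{"dx":0,"dy":0,"dz":-0.8,"ax":0,"ay":0,"az":0,"gripper":58},{"dx":0,"dy":0,"dz":-0.8,"ax":0,"ay":0,"az":0,"gripper":58},{"dx":0,"dy":0,"dz":-0.8,"ax":0,"ay":0,"az":0,"gripper":58},{"dx":0,"dy":0,"dz":0,"ax":0,"ay":0,"az":0,"gripper":58}]}}

```text
t: 3.8
eef_pos: [0.3725, -0.2928, 0.0371]
ee_rot: [[-0.438, 0.899, -0.005], [0.899, 0.438, 0.003], [0.005, -0.003, -1.0]]
contact_force: [0.0, -0.5, 0.2]
width: 0.0582
grasp_force: 0.0
```

Run:
```python
from h import *
a=vision.get_image("top");b=vision.get_image("side")
c=[cv2.resize(im[y-28:y+28,x-28:x+28],(390,390),interpolation=cv2.INTER_CUBIC) for im,x,y in((a,372,274),(b,240,300))]
cv2.imwrite("pics/g1.png",np.hstack(c)[:,:,::-1])
```

```text
(no output)
```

View pics/g1.png

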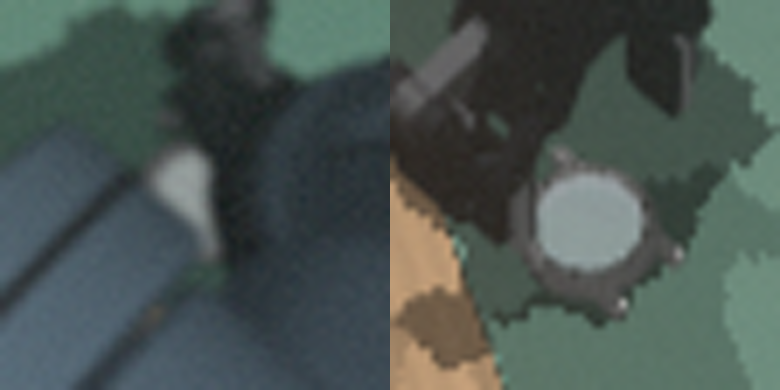

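The crop shows the case in the side view under the fingers, which sit either side of its clear flanks (centre about raw (240,303)). The top view is hidden by the arm. I'll go down gently.

>>> {"name": "send_rows", "arguments": {"plan": [{"dx":0.03,"dy":-0.05,"dz":-0.25,"ax":0,"ay":0,"az":0,"gripper":58},{"dx":0,"dy":0,"dz":-0.2,"ax":0,"ay":0,"az":0,"gripper":58},{"dx":0,"dy":0,"dz":0,"ax":0,"ay":0,"az":0,"gripper":58},{"dx":0,"dy":0,"dz":0,"ax":0,"ay":0,"az":0,"gripper":58}]}}

```text
t: 4.4
eef_pos: [0.3764, -0.2973, 0.0124]
ee_rot: [[-0.438, 0.899, 0.0], [0.899, 0.438, -0.0], [-0.0, 0.0, -1.0]]
contact_force: [0.1, 0.5, 0.8]
width: 0.0581
grasp_force: 0.0
```

>>> {"name": "send_rows", "arguments": {"plan": [{"dx":-0.03,"dy":0.02,"dz":-0.08,"ax":0,"ay":0,"az":0,"gripper":58},{"dx":0,"dy":0,"dz":-0.07,"ax":0,"ay":0,"az":0,"gripper":58},{"dx":0,"dy":0,"dz":0,"ax":0,"ay":0,"az":0,"gripper":58}]}}

```text
t: 4.78
eef_pos: [0.3744, -0.2958, 0.003]
ee_rot: [[-0.438, 0.899, -0.0], [0.899, 0.438, 0.0], [0.0, -0.0, -1.0]]
contact_force: [0.2, 0.4, 0.2]
width: 0.0583
grasp_force: 0.0
```

>>> {"name": "send_rows", "arguments": {"newtons": 30, "plan": [{"dx":0,"dy":0,"dz":-0.03,"ax":0,"ay":0,"az":0,"gripper":58},{"dx":0,"dy":0,"dz":-0.03,"ax":0,"ay":0,"az":0,"gripper":58},{"dx":0,"dy":0,"dz":0,"ax":0,"ay":0,"az":0,"gripper":50},{"dx":0,"dy":0,"dz":0,"ax":0,"ay":0,"az":0,"gripper":44},{"dx":0,"dy":0,"dz":0,"ax":0,"ay":0,"az":0,"gripper":38},{"dx":0,"dy":0,"dz":0,"ax":0,"ay":0,"az":0,"gripper":38},{"dx":0,"dy":0,"dz":0,"ax":0,"ay":0,"az":0,"gripper":38}]}}

```text
t: 5.65
eef_pos: [0.3748, -0.2963, 0.0003]
ee_rot: [[-0.438, 0.899, 0.001], [0.899, 0.438, -0.0], [-0.001, 0.001, -1.0]]
contact_force: [-1.4, 0.5, 8.8]
width: 0.0422
grasp_force: 30.9
```

>>> {"name": "send_rows", "arguments": {"newtons": 35, "plan": [{"dx":0,"dy":0,"dz":0.03,"ax":0,"ay":0,"az":0,"gripper":52},{"dx":0,"dy":0,"dz":0,"ax":0,"ay":0,"az":0,"gripper":52},{"dx":0,"dy":0,"dz":0,"ax":0,"ay":0,"az":0,"gripper":36},{"dx":0,"dy":0,"dz":0,"ax":0,"ay":0,"az":0,"gripper":36},{"dx":0,"dy":0,"dz":0,"ax":0,"ay":0,"az":0,"gripper":36},{"dx":0,"dy":0,"dz":0,"ax":0,"ay":0,"az":0,"gripper":36}]}}

```text
t: 6.4
eef_pos: [0.3746, -0.296, 0.0018]
ee_rot: [[-0.438, 0.899, 0.0], [0.899, 0.438, 0.0], [0.0, 0.0, -1.0]]
contact_force: [-1.1, -0.1, 7.4]
width: 0.0418
grasp_force: 34.4
```

>>> {"name": "send_rows", "arguments": {"plan": [{"dx":0,"dy":0,"dz":0,"ax":0,"ay":0,"az":0,"gripper":50},{"dx":0,"dy":0,"dz":-0.05,"ax":0,"ay":0,"az":0,"gripper":50},{"dx":0,"dy":0,"dz":-0.02,"ax":0,"ay":0,"az":0,"gripper":50},{"dx":0,"dy":0,"dz":0,"ax":0,"ay":0,"az":0,"gripper":50}]}}

```text
t: 6.9
eef_pos: [0.3748, -0.2961, -0.0011]
ee_rot: [[-0.438, 0.899, 0.001], [0.899, 0.438, 0.001], [0.0, 0.001, -1.0]]
contact_force: [-3.9, 5.3, 32.2]
width: 0.0499
grasp_force: 16.2
```

>>> {"name": "send_rows", "arguments": {"newtons": 35, "plan": [{"dx":0,"dy":0,"dz":0.07,"ax":0,"ay":0,"az":0,"gripper":52},{"dx":0,"dy":0,"dz":0,"ax":0,"ay":0,"az":0,"gripper":52},{"dx":0,"dy":0,"dz":0,"ax":0,"ay":0,"az":0,"gripper":36},{"dx":0,"dy":0,"dz":0,"ax":0,"ay":0,"az":0,"gripper":36},{"dx":0,"dy":0,"dz":0,"ax":0,"ay":0,"az":0,"gripper":36},{"dx":0,"dy":0,"dz":0.1,"ax":0,"ay":0,"az":0,"gripper":36},{"dx":0,"dy":0,"dz":0.5,"ax":0,"ay":0,"az":0,"gripper":36},{"dx":0,"dy":0,"dz":0.8,"ax":0,"ay":0,"az":0,"gripper":36},{"dx":0,"dy":0,"dz":0,"ax":0,"ay":0,"az":0,"gripper":36},{"dx":0,"dy":0,"dz":0,"ax":0,"ay":0,"az":0,"gripper":36}]}}

```text
t: 8.15
eef_pos: [0.3744, -0.2955, 0.0851]
ee_rot: [[-0.439, 0.899, -0.0], [0.899, 0.439, 0.0], [0.001, -0.0, -1.0]]
contact_force: [-0.4, -0.1, -0.4]
width: 0.0416
grasp_force: 35.7
```

Run:
```python
from h import *
b=vision.get_image("side")
s=sensors.state();print(s["eef_pos"],s["width"],s["contact_force"],s["t"])
p=proj("side",s["eef_pos"]).astype(int);print(p)
c=cv2.resize(b[p[1]-40:p[1]+40,p[0]-50:p[0]+50],None,fx=6,fy=6,interpolation=cv2.INTER_CUBIC)
cv2.imwrite("pics/g2.png",c[:,:,::-1])
```

```text
[ 0.37400723 -0.29531426  0.08467151] 0.04169691499935959 [-0.27713577 -0.25987605 -1.16053646] 8.2
[239 284]
```

View pics/g2.png

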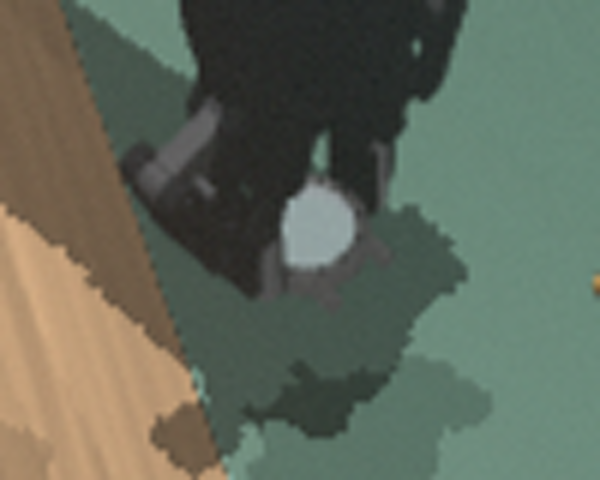

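The side crop shows the case held level between the fingers, clear of the mat. Carrying it to the cushion.

>>> {"name": "send_rows", "arguments": {"plan": [{"dx":0.648,"dy":0.534,"dz":0,"ax":0,"ay":0,"az":-0.983,"gripper":36},{"dx":0.648,"dy":0.534,"dz":0,"ax":0,"ay":0,"az":-0.983,"gripper":36},{"dx":0.648,"dy":0.534,"dz":0,"ax":0,"ay":0,"az":-0.983,"gripper":36},{"dx":0.648,"dy":0.534,"dz":0,"ax":0,"ay":0,"az":-0.983,"gripper":36},{"dx":0.648,"dy":0.534,"dz":0,"ax":0,"ay":0,"az":-0.983,"gripper":36},{"dx":0.648,"dy":0.534,"dz":0,"ax":0,"ay":0,"az":0,"gripper":36},{"dx":0.648,"dy":0.534,"dz":0,"ax":0,"ay":0,"az":0,"gripper":36},{"dx":0,"dy":0,"dz":0,"ax":0,"ay":0,"az":0,"gripper":36},{"dx":0,"dy":0,"dz":-0.7,"ax":0,"ay":0,"az":0,"gripper":36},{"dx":0,"dy":0,"dz":0,"ax":0,"ay":0,"az":0,"gripper":36},{"dx":0,"dy":0,"dz":0,"ax":0,"ay":0,"az":0,"gripper":36},{"dx":0,"dy":0,"dz":0,"ax":0,"ay":0,"az":0,"gripper":36}]}}

```text
t: 9.7
eef_pos: [0.6474, -0.0723, 0.0448]
ee_rot: [[0.231, 0.973, 0.002], [0.973, -0.231, -0.0], [0.0, 0.002, -1.0]]
contact_force: [0.9, 0.6, -0.0]
width: 0.0419
grasp_force: 35.8
```

>>> {"name": "send_rows", "arguments": {"plan": [{"dx":-0.01,"dy":0.015,"dz":-0.3,"ax":0,"ay":0,"az":0,"gripper":36},{"dx":0,"dy":0,"dz":-0.13,"ax":0,"ay":0,"az":0,"gripper":36},{"dx":0,"dy":0,"dz":0,"ax":0,"ay":0,"az":0,"gripper":36},{"dx":0,"dy":0,"dz":0,"ax":0,"ay":0,"az":0,"gripper":36}]}}

```text
t: 10.2
eef_pos: [0.6461, -0.071, 0.0177]
ee_rot: [[0.231, 0.973, -0.0], [0.973, -0.231, -0.0], [-0.0, -0.0, -1.0]]
contact_force: [-0.5, 0.1, -0.5]
width: 0.0418
grasp_force: 35.8
```

Down in small steps to contact.

>>> {"name": "send_rows", "arguments": {"plan": [{"dx":0.01,"dy":-0.005,"dz":-0.02,"ax":0,"ay":0,"az":0,"gripper":36},{"dx":0,"dy":0,"dz":-0.015,"ax":0,"ay":0,"az":0,"gripper":36},{"dx":0,"dy":0,"dz":0,"ax":0,"ay":0,"az":0,"gripper":36},{"dx":0,"dy":0,"dz":0,"ax":0,"ay":0,"az":0,"gripper":36}]}}

```text
t: 10.7
eef_pos: [0.6469, -0.0712, 0.0158]
ee_rot: [[0.231, 0.973, 0.0], [0.973, -0.231, -0.0], [-0.0, 0.0, -1.0]]
contact_force: [0.0, -0.3, 0.8]
width: 0.0421
grasp_force: 36.0
```

>>> {"name": "send_rows", "arguments": {"plan": [{"dx":0,"dy":0,"dz":-0.01,"ax":0,"ay":0,"az":0,"gripper":36},{"dx":0,"dy":0,"dz":-0.01,"ax":0,"ay":0,"az":0,"gripper":36},{"dx":0,"dy":0,"dz":0,"ax":0,"ay":0,"az":0,"gripper":36}]}}

```text
t: 11.08
eef_pos: [0.6469, -0.0712, 0.0156]
ee_rot: [[0.231, 0.973, 0.0], [0.973, -0.231, 0.001], [0.001, 0.0, -1.0]]
contact_force: [-4.4, 0.6, 10.6]
width: 0.0417
grasp_force: 37.0
```

>>> {"name": "send_rows", "arguments": {"plan": [{"dx":0,"dy":0,"dz":0,"ax":0,"ay":0,"az":0,"gripper":46},{"dx":0,"dy":0,"dz":0,"ax":0,"ay":0,"az":0,"gripper":54},{"dx":0,"dy":0,"dz":0.05,"ax":0,"ay":0,"az":0,"gripper":54},{"dx":0,"dy":0,"dz":0.5,"ax":0,"ay":0,"az":0,"gripper":54},{"dx":0,"dy":0,"dz":0.8,"ax":0,"ay":0,"az":0,"gripper":54},{"dx":-0.378,"dy":0.846,"dz":0,"ax":0,"ay":0,"az":0,"gripper":54},{"dx":-0.378,"dy":0.846,"dz":0,"ax":0,"ay":0,"az":0,"gripper":54},{"dx":-0.378,"dy":0.846,"dz":0,"ax":0,"ay":0,"az":0,"gripper":54},{"dx":-0.378,"dy":0.846,"dz":0,"ax":0,"ay":0,"az":0,"gripper":54},{"dx":-0.378,"dy":0.846,"dz":0,"ax":0,"ay":0,"az":0,"gripper":54},{"dx":-0.378,"dy":0.846,"dz":0,"ax":0,"ay":0,"az":0,"gripper":54},{"dx":-0.378,"dy":0.846,"dz":0,"ax":0,"ay":0,"az":0,"gripper":54}]}}

```text
t: 12.58
eef_pos: [0.4872, 0.2859, 0.0956]
ee_rot: [[0.231, 0.973, 0.0], [0.973, -0.231, 0.0], [0.0, 0.0, -1.0]]
contact_force: [0.5, 1.3, -0.0]
width: 0.054
grasp_force: 0.0
```

Run:
```python
from h import *
save("top","t2.png"); save("side","s2.png")
a=cv2.imread("pics/raw_t2.png");b=cv2.imread("pics/raw_s2.png")
c=[cv2.resize(im[y-30:y+30,x-30:x+30],(390,390),interpolation=cv2.INTER_CUBIC) for im,x,y in((a,299,156),(b,313,199))]
cv2.imwrite("pics/p1.png",np.hstack(c)); print(sensors.state()["eef_pos"])
```

```text
[0.48413255 0.29216378 0.09474238]
```

View pics/p1.png

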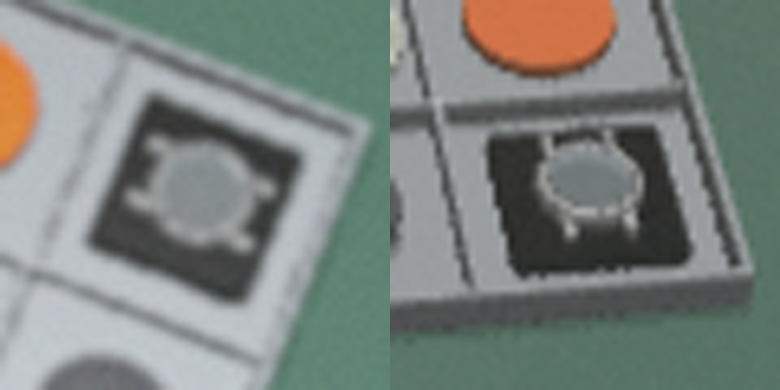

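The case lies flat on the cushion and aligned with it, at about (299,156) in the top view. I'll measure its offset numerically.

```bash
cat > r3.py <<'E'
from m import *
import sys
T,S=sys.argv[1:3]
I={"top":cv2.imread(T),"side":cv2.imread(S)}
def cb(n,box,fn):
    x0,y0,x1,y1=box; c=cv2.resize(I[n][y0:y1,x0:x1],None,fx=4,fy=4,interpolation=cv2.INTER_CUBIC)
    m=fn(c).astype(np.uint8); cs,_=cv2.findContours(m,0,1); k=max(cs,key=cv2.contourArea); hu=k
    M=cv2.moments(hu); return (np.array([M["m10"],M["m01"]])/M["m00"]+.5)/4-.5+[x0,y0], M["m00"]/16,k
g=lambda c:cv2.cvtColor(c,cv2.COLOR_BGR2GRAY)
E
cat > r3a.py <<'E'
from r3 import *
ct,at,_=cb("top",(288,144,311,168),lambda c:g(c)>85); cs,as_,_=cb("side",(303,187,325,211),lambda c:g(c)>85)
print(ct,at,cs,as_)
X0=np.array([.647,-.071,.016]); rad,h=(.022,.022,.019),(0,.007,.0095)
print("case",solve(ct,cs,rad,h,X0,.016),solve(ct,cs,rad,h,X0),hullc("top",X0,rad,h),hullc("side",X0,rad,h))
a=np.deg2rad(-13.3);R=np.array([[np.cos(a),-np.sin(a)],[np.sin(a),np.cos(a)]])
# cushion: outline with the case included (old picture), square model
def sq(n,X):
    P=[proj(n,[*(X[:2]+R@np.array([i,j])*.035),z]) for z in(.006,.016) for i,j in((-1,-1),(1,-1),(1,1),(-1,1))]
    M=cv2.moments(cv2.convexHull(np.float32(P))); return np.array([M["m10"],M["m01"]])/M["m00"],M["m00"]
Bt,Bs=np.array([298.6,156.3]),np.array([312.8,199.5])
r=least_squares(lambda u:np.hstack([sq("top",X0[:2]+(u-50)/1000)[0]-Bt,sq("side",X0[:2]+(u-50)/1000)[0]-Bs]),[50.,50],diff_step=.01)
print("cushion",X0[:2]+(r.x-50)/1000,r.fun,sq("top",X0)[1],sq("side",X0)[1])
E
python3 r3a.py pics/raw_t2.png pics/raw_s2.png
python3 - <<'E'
from h import *
from m import hullc,solve
print("pad",solve(np.array([262.3,141.6]),np.array([305.4,171.3]),(.032,.032),(0,.008),np.array([.67,.03,.006]),.006))
print("saucer",solve(np.array([247,176.6]),np.array([267.3,173.6]),(.046,),(.006,),np.array([.57,.053,.006]),.006))
E
```

```text
[299.35111359 155.33170007] 280.625 [312.99668591 194.73858831] 246.34375
case (array([ 0.64846568, -0.06827468,  0.016     ]), array([-1.43, -0.7 ,  0.07,  2.11])) (array([ 0.64438085, -0.07182164,  0.028365  ]), array([ 0.13, -0.35, -0.35,  0.11])) (array([298.86856388, 155.32652082]), 225.7198523611296) (array([312.98706723, 197.72564938]), 202.96820321353152)
cushion [ 0.64738267 -0.07031927] [-0.29213275 -0.1973307  -0.03080314  0.4690101 ] 708.3341740923934 638.595408505993
pad (array([0.67218951, 0.03125577, 0.006     ]), array([-0.4 , -0.25, -0.02,  0.69]))
saucer (array([0.57086843, 0.05526056, 0.006     ]), array([-0.44, -0.23,  0.02,  0.72]))
```

```bash
cat > r3b.py <<'E'
from r3 import *
X0=np.array([.647,-.071,.016]); rad,h=(.022,.019),(.007,.0095)
ct=np.array([299.35,155.33]);cs=np.array([313.0,194.74])
print(solve(ct,cs,rad,h,X0,.016),solve(ct,cs,rad,h,X0))
for th in(70,100,120,140):
    a=cb("top",(288,144,311,168),lambda c:g(c)>th);b=cb("side",(303,187,325,211),lambda c:g(c)>th); print(th,a[0],a[1],b[0],b[1],cv2.boundingRect(b[2]))
s=sensors.state();print(s["eef_pos"])
E
python3 r3b.py pics/raw_t2.png pics/raw_s2.png
```

```text
(array([ 0.64736259, -0.06928069,  0.016     ]), array([-1.  , -0.59, -0.03,  1.55])) (array([ 0.64442716, -0.07182455,  0.02489304]), array([ 0.12, -0.34, -0.33,  0.11]))
70 [299.65220056 155.86973385] 329.34375 [313.04532103 194.95916834] 265.09375 (0, 0, 88, 77)
100 [299.41129838 155.2718657 ] 255.40625 [312.95326837 194.54081494] 229.3125 (0, 0, 88, 75)
120 [299.54194713 155.29114079] 222.84375 [313.09697544 194.23934109] 119.59375 (0, 0, 88, 74)
140 [299.63342235 155.26199443] 114.09375 [309.86757426 199.28066557] 9.46875 (13, 30, 35, 31)
[0.48413255 0.29216378 0.09474238]
```

>>> {"name": "send_rows", "arguments": {"newtons": 30, "plan": [{"dx":0,"dy":0,"dz":-0.7,"ax":0,"ay":0,"az":0,"gripper":54},{"dx":0,"dy":0,"dz":-0.5,"ax":0,"ay":0,"az":0,"gripper":54},{"dx":0,"dy":0,"dz":-0.1,"ax":0,"ay":0,"az":0,"gripper":54},{"dx":0,"dy":0,"dz":0,"ax":0,"ay":0,"az":0,"gripper":54},{"dx":0,"dy":0,"dz":0,"ax":0,"ay":0,"az":0,"gripper":54}]}}

```text
t: 13.3
eef_pos: [0.489, 0.2844, 0.0186]
ee_rot: [[0.231, 0.973, 0.002], [0.973, -0.231, 0.001], [0.001, 0.001, -1.0]]
contact_force: [-0.3, 0.2, -0.1]
width: 0.0544
grasp_force: 0.0
```

>>> {"name": "send_rows", "arguments": {"plan": [{"dx":0,"dy":-0.005,"dz":-0.2,"ax":0,"ay":0,"az":0,"gripper":54},{"dx":0,"dy":0,"dz":-0.09,"ax":0,"ay":0,"az":0,"gripper":54},{"dx":0,"dy":0,"dz":0,"ax":0,"ay":0,"az":0,"gripper":54},{"dx":0,"dy":0,"dz":0,"ax":0,"ay":0,"az":0,"gripper":54}]}}

```text
t: 13.8
eef_pos: [0.4881, 0.2839, 0.0]
ee_rot: [[0.231, 0.973, 0.0], [0.973, -0.231, -0.0], [-0.0, 0.0, -1.0]]
contact_force: [0.0, 0.0, -0.3]
width: 0.0538
grasp_force: 0.0
```

>>> {"name": "send_rows", "arguments": {"newtons": 30, "plan": [{"dx":0,"dy":0,"dz":0.02,"ax":0,"ay":0,"az":0,"gripper":46},{"dx":0,"dy":0,"dz":0,"ax":0,"ay":0,"az":0,"gripper":40},{"dx":0,"dy":0,"dz":0,"ax":0,"ay":0,"az":0,"gripper":30},{"dx":0,"dy":0,"dz":0,"ax":0,"ay":0,"az":0,"gripper":30},{"dx":0,"dy":0,"dz":0,"ax":0,"ay":0,"az":0,"gripper":30},{"dx":0,"dy":0,"dz":0,"ax":0,"ay":0,"az":0,"gripper":30}]}}

```text
t: 14.55
eef_pos: [0.4882, 0.284, 0.0017]
ee_rot: [[0.231, 0.973, 0.0], [0.973, -0.231, 0.0], [0.0, 0.0, -1.0]]
contact_force: [-2.0, -0.0, 6.0]
width: 0.0361
grasp_force: 29.5
```

>>> {"name": "send_rows", "arguments": {"plan": [{"dx":0,"dy":0,"dz":0.1,"ax":0,"ay":0,"az":0,"gripper":30},{"dx":0,"dy":0,"dz":0.5,"ax":0,"ay":0,"az":0,"gripper":30},{"dx":0,"dy":0,"dz":0.8,"ax":0,"ay":0,"az":0,"gripper":30},{"dx":0.509,"dy":-0.704,"dz":0,"ax":0,"ay":0,"az":0,"gripper":30},{"dx":0.509,"dy":-0.704,"dz":0,"ax":0,"ay":0,"az":0,"gripper":30},{"dx":0.509,"dy":-0.704,"dz":0,"ax":0,"ay":0,"az":0,"gripper":30},{"dx":0.509,"dy":-0.704,"dz":0,"ax":0,"ay":0,"az":0,"gripper":30},{"dx":0.509,"dy":-0.704,"dz":0,"ax":0,"ay":0,"az":0,"gripper":30},{"dx":0.509,"dy":-0.704,"dz":0,"ax":0,"ay":0,"az":0,"gripper":30},{"dx":0,"dy":0,"dz":-0.6,"ax":0,"ay":0,"az":0,"gripper":30},{"dx":0,"dy":0,"dz":-0.2,"ax":0,"ay":0,"az":0,"gripper":30},{"dx":0,"dy":0,"dz":0,"ax":0,"ay":0,"az":0,"gripper":30}]}}

```text
t: 16.05
eef_pos: [0.6702, 0.0316, 0.0364]
ee_rot: [[0.229, 0.973, -0.002], [0.973, -0.229, 0.0], [-0.0, -0.002, -1.0]]
contact_force: [-0.2, -0.7, 0.4]
width: 0.0358
grasp_force: 30.1
```

>>> {"name": "send_rows", "arguments": {"plan": [{"dx":0,"dy":0,"dz":0,"ax":0,"ay":0,"az":0,"gripper":30},{"dx":0,"dy":0,"dz":0,"ax":0,"ay":0,"az":0,"gripper":30},{"dx":0,"dy":0,"dz":0,"ax":0,"ay":0,"az":0,"gripper":30}]}}

```text
t: 16.42
eef_pos: [0.6716, 0.0308, 0.0379]
ee_rot: [[0.23, 0.973, 0.001], [0.973, -0.23, 0.0], [0.0, 0.001, -1.0]]
contact_force: [0.6, -0.2, -0.6]
width: 0.0361
grasp_force: 30.1
```

Down to about 0.0155, then settle.

>>> {"name": "send_rows", "arguments": {"plan": [{"dx":0,"dy":-0.005,"dz":-0.25,"ax":0,"ay":0,"az":0,"gripper":30},{"dx":0,"dy":0,"dz":-0.1,"ax":0,"ay":0,"az":0,"gripper":30},{"dx":0,"dy":0,"dz":-0.02,"ax":0,"ay":0,"az":0,"gripper":30},{"dx":0,"dy":0,"dz":0,"ax":0,"ay":0,"az":0,"gripper":30},{"dx":0,"dy":0,"dz":0,"ax":0,"ay":0,"az":0,"gripper":30}]}}

```text
t: 17.05
eef_pos: [0.6714, 0.0301, 0.0152]
ee_rot: [[0.231, 0.973, 0.0], [0.973, -0.231, -0.0], [0.0, 0.0, -1.0]]
contact_force: [-0.1, -0.1, 0.0]
width: 0.0357
grasp_force: 30.2
```

>>> {"name": "send_rows", "arguments": {"plan": [{"dx":0,"dy":0,"dz":-0.01,"ax":0,"ay":0,"az":0,"gripper":30},{"dx":0,"dy":0,"dz":-0.01,"ax":0,"ay":0,"az":0,"gripper":30},{"dx":0,"dy":0,"dz":0,"ax":0,"ay":0,"az":0,"gripper":30}]}}

```text
t: 17.42
eef_pos: [0.6712, 0.0302, 0.0138]
ee_rot: [[0.231, 0.973, 0.0], [0.973, -0.231, 0.0], [0.0, 0.0, -1.0]]
contact_force: [-0.3, 0.3, 0.1]
width: 0.0357
grasp_force: 30.2
```

>>> {"name": "send_rows", "arguments": {"plan": [{"dx":0,"dy":0,"dz":-0.01,"ax":0,"ay":0,"az":0,"gripper":30},{"dx":0,"dy":0,"dz":-0.01,"ax":0,"ay":0,"az":0,"gripper":30},{"dx":0,"dy":0,"dz":0,"ax":0,"ay":0,"az":0,"gripper":30}]}}

```text
t: 17.8
eef_pos: [0.6713, 0.0302, 0.0137]
ee_rot: [[0.231, 0.973, -0.0], [0.973, -0.231, 0.001], [0.001, -0.0, -1.0]]
contact_force: [-3.5, 0.6, 8.9]
width: 0.0357
grasp_force: 31.1
```

>>> {"name": "send_rows", "arguments": {"plan": [{"dx":0,"dy":0,"dz":0,"ax":0,"ay":0,"az":0,"gripper":42},{"dx":0,"dy":0,"dz":0,"ax":0,"ay":0,"az":0,"gripper":52},{"dx":0,"dy":0,"dz":0.05,"ax":0,"ay":0,"az":0,"gripper":54},{"dx":0,"dy":0,"dz":0.5,"ax":0,"ay":0,"az":0,"gripper":54},{"dx":-0.356,"dy":-0.945,"dz":0.8,"ax":0,"ay":0,"az":0,"gripper":54},{"dx":-0.356,"dy":-0.945,"dz":0,"ax":0,"ay":0,"az":0,"gripper":54},{"dx":-0.356,"dy":-0.945,"dz":0,"ax":0,"ay":0,"az":0,"gripper":54},{"dx":-0.356,"dy":-0.945,"dz":0,"ax":0,"ay":0,"az":0,"gripper":54},{"dx":-0.356,"dy":-0.945,"dz":0,"ax":0,"ay":0,"az":0,"gripper":54},{"dx":-0.356,"dy":-0.945,"dz":0,"ax":0,"ay":0,"az":0,"gripper":54},{"dx":-0.356,"dy":-0.945,"dz":0,"ax":0,"ay":0,"az":0,"gripper":54},{"dx":-0.356,"dy":-0.945,"dz":0,"ax":0,"ay":0,"az":0,"gripper":54}]}}

```text
t: 19.3
eef_pos: [0.5037, -0.4143, 0.0846]
ee_rot: [[0.23, 0.973, 0.0], [0.973, -0.23, -0.0], [-0.0, 0.0, -1.0]]
contact_force: [1.1, -0.7, 0.2]
width: 0.0539
grasp_force: 0.0
```

>>> {"name": "send_rows", "arguments": {"plan": [{"dx":0,"dy":0,"dz":-0.3,"ax":0,"ay":0,"az":0,"gripper":54},{"dx":0,"dy":0,"dz":-0.3,"ax":0,"ay":0,"az":0,"gripper":54},{"dx":0,"dy":0,"dz":-0.3,"ax":0,"ay":0,"az":0,"gripper":54},{"dx":0,"dy":0,"dz":0,"ax":0,"ay":0,"az":0,"gripper":54},{"dx":0,"dy":0,"dz":0,"ax":0,"ay":0,"az":0,"gripper":54}]}}

```text
t: 19.92
eef_pos: [0.505, -0.4122, 0.0306]
ee_rot: [[0.229, 0.973, 0.0], [0.973, -0.229, -0.0], [-0.0, 0.0, -1.0]]
contact_force: [0.2, 0.0, 0.7]
width: 0.054
grasp_force: 0.0
```

Run:
```python
from h import *
save("top","t3.png"); save("side","s3.png")
print(sensors.state()["eef_pos"])
a=cv2.imread("pics/raw_t3.png");b=cv2.imread("pics/raw_s3.png")
c=[cv2.resize(im[y-32:y+32,x-32:x+32],(390,390),interpolation=cv2.INTER_CUBIC) for im,x,y in((a,280,150),(b,311,185))]
cv2.imwrite("pics/p2.png",np.hstack(c))
```

```text
[ 0.50504961 -0.41270227  0.0311143 ]
```

View pics/p2.png

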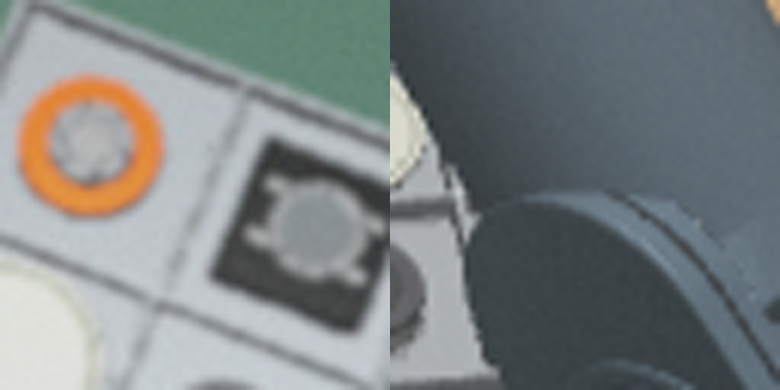

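The top view shows the back centred on the orange pad (crop (91,143), pad centre (91,146)) and the case on the cushion. The side view is blocked by the arm. Now correcting over the blue movement.

>>> {"name": "send_rows", "arguments": {"plan": [{"dx":-0.077,"dy":-0.175,"dz":0,"ax":0,"ay":0,"az":0,"gripper":54},{"dx":0,"dy":0,"dz":-0.25,"ax":0,"ay":0,"az":0,"gripper":54},{"dx":0,"dy":0,"dz":-0.15,"ax":0,"ay":0,"az":0,"gripper":54},{"dx":0,"dy":0,"dz":0,"ax":0,"ay":0,"az":0,"gripper":54},{"dx":0,"dy":0,"dz":0,"ax":0,"ay":0,"az":0,"gripper":54}]}}

```text
t: 20.65
eef_pos: [0.4999, -0.423, 0.0063]
ee_rot: [[0.23, 0.973, -0.0], [0.973, -0.23, 0.0], [0.0, -0.0, -1.0]]
contact_force: [0.3, 0.0, 0.5]
width: 0.0538
grasp_force: 0.0
```

>>> {"name": "send_rows", "arguments": {"newtons": 25, "plan": [{"dx":0.007,"dy":-0.005,"dz":-0.055,"ax":0,"ay":0,"az":0,"gripper":48},{"dx":0,"dy":0,"dz":0,"ax":0,"ay":0,"az":0,"gripper":42},{"dx":0,"dy":0,"dz":0,"ax":0,"ay":0,"az":0,"gripper":32},{"dx":0,"dy":0,"dz":0,"ax":0,"ay":0,"az":0,"gripper":32},{"dx":0,"dy":0,"dz":0,"ax":0,"ay":0,"az":0,"gripper":32},{"dx":0,"dy":0,"dz":0,"ax":0,"ay":0,"az":0,"gripper":32}]}}

```text
t: 21.4
eef_pos: [0.5004, -0.4234, 0.0033]
ee_rot: [[0.231, 0.973, 0.0], [0.973, -0.231, -0.0], [-0.0, 0.0, -1.0]]
contact_force: [0.3, -0.4, 2.7]
width: 0.0384
grasp_force: 25.3
```

>>> {"name": "send_rows", "arguments": {"plan": [{"dx":0,"dy":0,"dz":0.1,"ax":0,"ay":0,"az":0,"gripper":32},{"dx":0,"dy":0,"dz":0.5,"ax":0,"ay":0,"az":0,"gripper":32},{"dx":0,"dy":0,"dz":0.8,"ax":0,"ay":0,"az":0,"gripper":32},{"dx":0.145,"dy":0.995,"dz":0,"ax":0,"ay":0,"az":0,"gripper":32},{"dx":0.145,"dy":0.995,"dz":0,"ax":0,"ay":0,"az":0,"gripper":32},{"dx":0.145,"dy":0.995,"dz":0,"ax":0,"ay":0,"az":0,"gripper":32},{"dx":0.145,"dy":0.995,"dz":0,"ax":0,"ay":0,"az":0,"gripper":32},{"dx":0.145,"dy":0.995,"dz":0,"ax":0,"ay":0,"az":0,"gripper":32},{"dx":0.145,"dy":0.995,"dz":0,"ax":0,"ay":0,"az":0,"gripper":32},{"dx":0.145,"dy":0.995,"dz":0,"ax":0,"ay":0,"az":0,"gripper":32},{"dx":0.145,"dy":0.995,"dz":0,"ax":0,"ay":0,"az":0,"gripper":32}]}}

```text
t: 22.78
eef_pos: [0.57, 0.0562, 0.0875]
ee_rot: [[0.231, 0.973, 0.001], [0.973, -0.231, 0.0], [0.0, 0.001, -1.0]]
contact_force: [1.8, 0.4, -0.1]
width: 0.0384
grasp_force: 25.3
```

>>> {"name": "send_rows", "arguments": {"plan": [{"dx":0,"dy":0,"dz":-0.4,"ax":0,"ay":0,"az":0,"gripper":32},{"dx":0,"dy":0,"dz":-0.4,"ax":0,"ay":0,"az":0,"gripper":32},{"dx":0,"dy":0,"dz":0,"ax":0,"ay":0,"az":0,"gripper":32},{"dx":0,"dy":0,"dz":0,"ax":0,"ay":0,"az":0,"gripper":32},{"dx":0,"dy":0,"dz":0,"ax":0,"ay":0,"az":0,"gripper":32}]}}

```text
t: 23.4
eef_pos: [0.5706, 0.054, 0.0402]
ee_rot: [[0.231, 0.973, 0.002], [0.973, -0.231, 0.0], [0.001, 0.002, -1.0]]
contact_force: [0.7, 0.1, 0.4]
width: 0.0387
grasp_force: 25.3
```

>>> {"name": "send_rows", "arguments": {"plan": [{"dx":-0.003,"dy":0.003,"dz":-0.27,"ax":0,"ay":0,"az":0,"gripper":32},{"dx":0,"dy":0,"dz":-0.15,"ax":0,"ay":0,"az":0,"gripper":32},{"dx":0,"dy":0,"dz":-0.03,"ax":0,"ay":0,"az":0,"gripper":32},{"dx":0,"dy":0,"dz":0,"ax":0,"ay":0,"az":0,"gripper":32},{"dx":0,"dy":0,"dz":0,"ax":0,"ay":0,"az":0,"gripper":32}]}}

```text
t: 24.02
eef_pos: [0.5699, 0.0543, 0.0123]
ee_rot: [[0.231, 0.973, 0.0], [0.973, -0.231, -0.0], [0.0, 0.0, -1.0]]
contact_force: [0.6, -0.1, -0.9]
width: 0.038
grasp_force: 25.3
```

>>> {"name": "send_rows", "arguments": {"plan": [{"dx":0,"dy":0,"dz":-0.015,"ax":0,"ay":0,"az":0,"gripper":32},{"dx":0,"dy":0,"dz":0,"ax":0,"ay":0,"az":0,"gripper":32},{"dx":0,"dy":0,"dz":0,"ax":0,"ay":0,"az":0,"gripper":32}]}}

```text
t: 24.4
eef_pos: [0.5697, 0.0544, 0.0113]
ee_rot: [[0.231, 0.973, 0.0], [0.973, -0.231, 0.0], [0.0, 0.0, -1.0]]
contact_force: [-0.4, 0.3, 0.3]
width: 0.0385
grasp_force: 25.3
```

>>> {"name": "send_rows", "arguments": {"plan": [{"dx":0,"dy":0,"dz":-0.015,"ax":0,"ay":0,"az":0,"gripper":32},{"dx":0,"dy":0,"dz":-0.01,"ax":0,"ay":0,"az":0,"gripper":32},{"dx":0,"dy":0,"dz":0,"ax":0,"ay":0,"az":0,"gripper":32}]}}

```text
t: 24.78
eef_pos: [0.5697, 0.0544, 0.0102]
ee_rot: [[0.231, 0.973, 0.0], [0.973, -0.231, 0.0], [0.0, -0.0, -1.0]]
contact_force: [-2.4, 0.1, 6.9]
width: 0.0383
grasp_force: 25.9
```

>>> {"name": "send_rows", "arguments": {"plan": [{"dx":0,"dy":0,"dz":0,"ax":0,"ay":0,"az":0,"gripper":44},{"dx":0,"dy":0,"dz":0,"ax":0,"ay":0,"az":0,"gripper":52},{"dx":0,"dy":0,"dz":0.05,"ax":0,"ay":0,"az":0,"gripper":52},{"dx":0,"dy":0,"dz":0.5,"ax":0,"ay":0,"az":0,"gripper":52},{"dx":0,"dy":0,"dz":0.95,"ax":0,"ay":0,"az":0,"gripper":52},{"dx":0,"dy":0,"dz":0.95,"ax":0,"ay":0,"az":0,"gripper":52},{"dx":-0.4,"dy":0.9,"dz":0,"ax":0,"ay":0,"az":0,"gripper":45},{"dx":-0.4,"dy":0.9,"dz":0,"ax":0,"ay":0,"az":0,"gripper":40},{"dx":0,"dy":0.9,"dz":0,"ax":0,"ay":0,"az":0,"gripper":40},{"dx":0,"dy":0.9,"dz":0,"ax":0,"ay":0,"az":0,"gripper":40},{"dx":0,"dy":0,"dz":0,"ax":0,"ay":0,"az":0,"gripper":40},{"dx":0,"dy":0,"dz":0,"ax":0,"ay":0,"az":0,"gripper":40}]}}

```text
t: 26.28
eef_pos: [0.5216, 0.2696, 0.1567]
ee_rot: [[0.231, 0.973, 0.0], [0.973, -0.231, -0.001], [-0.001, 0.0, -1.0]]
contact_force: [0.1, -0.2, -0.0]
width: 0.0397
grasp_force: 0.0
```

```bash
cat > r4.py <<'E'
from m import *
save("top","t4.png"); save("side","s4.png"); s=sensors.state(); print(s["eef_pos"],s["t"])
I={"top":cv2.imread("pics/raw_top0.png"),"side":cv2.imread("pics/raw_side0.png")}
def dark(n,c,r,th):
    x,y=c; im=cv2.resize(cv2.cvtColor(I[n],cv2.COLOR_BGR2GRAY)[y-r:y+r,x-r:x+r],None,fx=4,fy=4,interpolation=cv2.INTER_CUBIC)
    w=np.clip(th-im.astype(float),0,None); Y,X=np.mgrid[:w.shape[0],:w.shape[1]]; return (np.array([(w*X).sum(),(w*Y).sum()])/w.sum()+.5)/4-.5+[x-r,y-r],(w>0).sum()/16
for th in(60,75,90):
    ct,a=dark("top",(151,138),6,th); cs,b=dark("side",(254,106),7,th); X0=np.array([.627,.317,.002])
    print(th,ct,a,cs,b,solve(ct,cs,(.007,.007),(.026,.040),X0,.002),solve(ct,cs,(.007,.007),(.026,.040),X0)[0])
for f,c in(("top",(151,138)),("side",(254,108))): I[f]=I[f][c[1]-30:c[1]+30,c[0]-30:c[0]+30]
t=cv2.imread("pics/raw_t4.png")[145:205,218:278]; u=cv2.imread("pics/raw_s4.png")[145:205,237:297]
z=lambda a:cv2.resize(a,(290,290),interpolation=cv2.INTER_CUBIC)
cv2.imwrite("pics/p3.png",np.vstack([np.hstack([z(I["top"]),z(I["side"])]),np.hstack([z(t),z(u)])]))
E
python3 r4.py
```

```text
[0.52188685 0.26848239 0.15682356] 26.375
60 [150.55691721 137.58932462] 7.125 [253.98620286 107.04469447] 15.125 (array([0.62699167, 0.31802413, 0.002     ]), array([-0.15, -0.15, -0.05,  0.39])) [0.62626531 0.31674504 0.00437124]
75 [150.53789873 137.47278569] 12.25 [254.02239456 106.92065974] 19.125 (array([0.62727251, 0.31824392, 0.002     ]), array([-0.19, -0.15, -0.03,  0.45])) [0.62640504 0.31671713 0.00482967]
90 [150.52058543 137.41488541] 17.375 [254.03444339 106.85600693] 21.875 (array([0.62740522, 0.31837405, 0.002     ]), array([-0.21, -0.15, -0.01,  0.48])) [0.62646751 0.3167237  0.00505753]
```

View pics/p3.png

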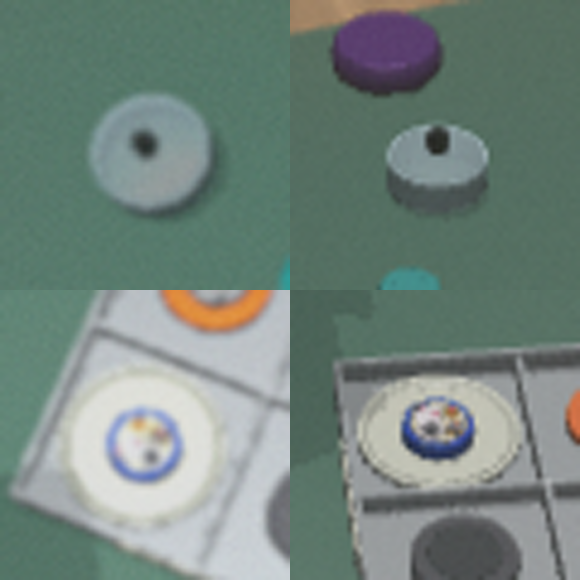

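Lower crops: the movement stands upright in the centre of the saucer in both views. Upper crops: the cover's knob is at raw (150.5,137.5) top and (254,107) side, giving (0.627,0.317).

>>> {"name": "send_rows", "arguments": {"plan": [{"dx":0.873,"dy":0.407,"dz":0,"ax":0,"ay":0,"az":0,"gripper":40},{"dx":0.873,"dy":0.407,"dz":0,"ax":0,"ay":0,"az":0,"gripper":40},{"dx":0,"dy":0,"dz":-0.8,"ax":0,"ay":0,"az":0,"gripper":40},{"dx":0,"dy":0,"dz":-0.8,"ax":0,"ay":0,"az":0,"gripper":36},{"dx":0,"dy":0,"dz":0,"ax":0,"ay":0,"az":0,"gripper":34},{"dx":0,"dy":0,"dz":0,"ax":0,"ay":0,"az":0,"gripper":34},{"dx":0,"dy":0,"dz":0,"ax":0,"ay":0,"az":0,"gripper":34}]}}

```text
t: 27.25
eef_pos: [0.6281, 0.3195, 0.0635]
ee_rot: [[0.231, 0.973, 0.004], [0.973, -0.231, 0.002], [0.002, 0.003, -1.0]]
contact_force: [-0.6, -0.0, -0.2]
width: 0.034
grasp_force: 0.0
```

>>> {"name": "send_rows", "arguments": {"plan": [{"dx":-0.015,"dy":-0.025,"dz":-0.25,"ax":0,"ay":0,"az":0,"gripper":34},{"dx":0,"dy":0,"dz":-0.15,"ax":0,"ay":0,"az":0,"gripper":32},{"dx":0,"dy":0,"dz":0,"ax":0,"ay":0,"az":0,"gripper":32},{"dx":0,"dy":0,"dz":0,"ax":0,"ay":0,"az":0,"gripper":32}]}}

```text
t: 27.75
eef_pos: [0.6256, 0.3177, 0.0367]
ee_rot: [[0.23, 0.973, 0.0], [0.973, -0.23, -0.0], [-0.0, 0.0, -1.0]]
contact_force: [0.8, 0.0, 0.0]
width: 0.032
grasp_force: 0.0
```

>>> {"name": "send_rows", "arguments": {"newtons": 25, "plan": [{"dx":0.015,"dy":-0.005,"dz":-0.08,"ax":0,"ay":0,"az":0,"gripper":30},{"dx":0,"dy":0,"dz":0,"ax":0,"ay":0,"az":0,"gripper":22},{"dx":0,"dy":0,"dz":0,"ax":0,"ay":0,"az":0,"gripper":16},{"dx":0,"dy":0,"dz":0,"ax":0,"ay":0,"az":0,"gripper":8},{"dx":0,"dy":0,"dz":0,"ax":0,"ay":0,"az":0,"gripper":8},{"dx":0,"dy":0,"dz":0,"ax":0,"ay":0,"az":0,"gripper":8},{"dx":0,"dy":0,"dz":0,"ax":0,"ay":0,"az":0,"gripper":8}]}}

```text
t: 28.62
eef_pos: [0.6265, 0.3175, 0.032]
ee_rot: [[0.231, 0.973, 0.0], [0.973, -0.231, 0.0], [0.0, 0.0, -1.0]]
contact_force: [-0.1, 0.4, 1.8]
width: 0.0122
grasp_force: 24.4
```

>>> {"name": "send_rows", "arguments": {"plan": [{"dx":0,"dy":0,"dz":0.1,"ax":0,"ay":0,"az":0,"gripper":8},{"dx":0,"dy":0,"dz":0.5,"ax":0,"ay":0,"az":0,"gripper":8},{"dx":0,"dy":0,"dz":0.8,"ax":0,"ay":0,"az":0,"gripper":8},{"dx":-0.189,"dy":-0.877,"dz":0,"ax":0,"ay":0,"az":0,"gripper":8},{"dx":-0.189,"dy":-0.877,"dz":0,"ax":0,"ay":0,"az":0,"gripper":8},{"dx":-0.189,"dy":-0.877,"dz":0,"ax":0,"ay":0,"az":0,"gripper":8},{"dx":-0.189,"dy":-0.877,"dz":0,"ax":0,"ay":0,"az":0,"gripper":8},{"dx":-0.189,"dy":-0.877,"dz":0,"ax":0,"ay":0,"az":0,"gripper":8},{"dx":0,"dy":0,"dz":-0.4,"ax":0,"ay":0,"az":0,"gripper":8},{"dx":0,"dy":0,"dz":-0.3,"ax":0,"ay":0,"az":0,"gripper":8},{"dx":0,"dy":0,"dz":0,"ax":0,"ay":0,"az":0,"gripper":8},{"dx":0,"dy":0,"dz":0,"ax":0,"ay":0,"az":0,"gripper":8}]}}

```text
t: 30.12
eef_pos: [0.5702, 0.055, 0.0742]
ee_rot: [[0.229, 0.973, 0.001], [0.973, -0.229, -0.0], [0.0, 0.0, -1.0]]
contact_force: [0.2, 0.1, 0.1]
width: 0.0121
grasp_force: 24.4
```

Run:
```python
from h import *
save("side","s5.png"); s=sensors.state(); print(s["eef_pos"],s["width"])
b=cv2.imread("pics/raw_s5.png"); p=proj("side",s["eef_pos"]).astype(int); print(p)
cv2.imwrite("pics/p4.png",cv2.resize(b[p[1]-35:p[1]+45,p[0]-45:p[0]+45],None,fx=6,fy=6,interpolation=cv2.INTER_CUBIC))
```

```text
[0.57032007 0.05494646 0.0744535 ] 0.012420052614706566
[267 156]
```

View pics/p4.png

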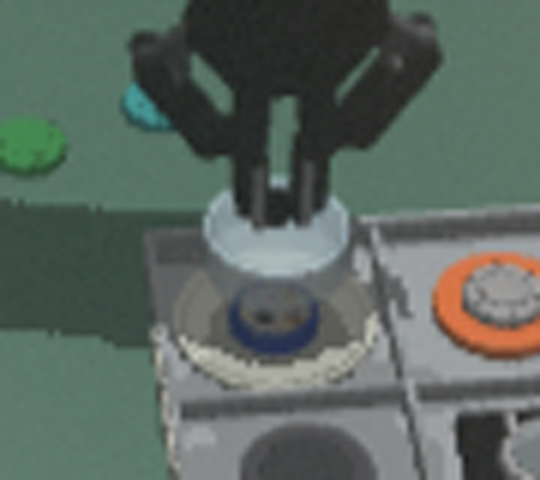

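The cover hangs level in the fingers, directly over the movement. Lowering it.

>>> {"name": "send_rows", "arguments": {"plan": [{"dx":-0.005,"dy":-0.005,"dz":-0.2,"ax":0,"ay":0,"az":0,"gripper":8},{"dx":0,"dy":0,"dz":-0.18,"ax":0,"ay":0,"az":0,"gripper":8},{"dx":0,"dy":0,"dz":-0.12,"ax":0,"ay":0,"az":0,"gripper":8},{"dx":0,"dy":0,"dz":-0.04,"ax":0,"ay":0,"az":0,"gripper":8},{"dx":0,"dy":0,"dz":0,"ax":0,"ay":0,"az":0,"gripper":8},{"dx":0,"dy":0,"dz":0,"ax":0,"ay":0,"az":0,"gripper":8}]}}

```text
t: 30.92
eef_pos: [0.5697, 0.054, 0.0418]
ee_rot: [[0.231, 0.973, 0.001], [0.973, -0.231, 0.0], [0.0, 0.0, -1.0]]
contact_force: [0.1, -0.0, 0.3]
width: 0.0124
grasp_force: 24.4
```

>>> {"name": "send_rows", "arguments": {"plan": [{"dx":0,"dy":0,"dz":-0.02,"ax":0,"ay":0,"az":0,"gripper":8},{"dx":0,"dy":0,"dz":0,"ax":0,"ay":0,"az":0,"gripper":8},{"dx":0,"dy":0,"dz":0,"ax":0,"ay":0,"az":0,"gripper":8}]}}

```text
t: 31.3
eef_pos: [0.5694, 0.0541, 0.0403]
ee_rot: [[0.231, 0.973, 0.0], [0.973, -0.231, 0.0], [0.0, 0.0, -1.0]]
contact_force: [0.4, 0.3, 0.6]
width: 0.0121
grasp_force: 24.4
```

>>> {"name": "send_rows", "arguments": {"plan": [{"dx":0.005,"dy":0.003,"dz":-0.012,"ax":0,"ay":0,"az":0,"gripper":8},{"dx":0,"dy":0,"dz":-0.012,"ax":0,"ay":0,"az":0,"gripper":8},{"dx":0,"dy":0,"dz":0,"ax":0,"ay":0,"az":0,"gripper":8}]}}

```text
t: 31.68
eef_pos: [0.5698, 0.0543, 0.039]
ee_rot: [[0.231, 0.973, 0.0], [0.973, -0.231, 0.0], [0.0, 0.0, -1.0]]
contact_force: [-1.0, 1.1, 2.3]
width: 0.0121
grasp_force: 24.6
```

>>> {"name": "send_rows", "arguments": {"plan": [{"dx":0,"dy":0,"dz":0,"ax":0,"ay":0,"az":0,"gripper":16},{"dx":0,"dy":0,"dz":0,"ax":0,"ay":0,"az":0,"gripper":28},{"dx":0,"dy":0,"dz":0,"ax":0,"ay":0,"az":0,"gripper":32},{"dx":0,"dy":0,"dz":0.3,"ax":0,"ay":0,"az":0,"gripper":32},{"dx":0,"dy":0,"dz":0.8,"ax":0,"ay":0,"az":0,"gripper":32},{"dx":0,"dy":0,"dz":0.9,"ax":0,"ay":0,"az":0,"gripper":32},{"dx":-0.3,"dy":0.9,"dz":0,"ax":0,"ay":0,"az":0,"gripper":32},{"dx":-0.3,"dy":0.9,"dz":0,"ax":0,"ay":0,"az":0,"gripper":32},{"dx":0,"dy":0.9,"dz":0,"ax":0,"ay":0,"az":0,"gripper":32},{"dx":0,"dy":0.9,"dz":0,"ax":0,"ay":0,"az":0,"gripper":32},{"dx":0,"dy":0,"dz":0,"ax":0,"ay":0,"az":0,"gripper":32},{"dx":0,"dy":0,"dz":0,"ax":0,"ay":0,"az":0,"gripper":32}]}}

```text
t: 33.17
eef_pos: [0.5339, 0.2694, 0.1596]
ee_rot: [[0.231, 0.973, 0.001], [0.973, -0.231, -0.001], [-0.0, 0.001, -1.0]]
contact_force: [-0.5, -0.5, -0.7]
width: 0.0321
grasp_force: 0.0
```

```bash
python3 - <<'E'
from h import *
save("top","t6.png"); save("side","s6.png")
t=cv2.imread("pics/raw_t6.png")[108:222,215:335]; u=cv2.imread("pics/raw_s6.png")[140:230,235:345]
z=lambda a:cv2.resize(a,(400,400),interpolation=cv2.INTER_CUBIC)
cv2.imwrite("pics/p6.png",np.hstack([z(t),z(u)])); print(sensors.state()["t"])
E
cat > r5.py <<'E'
from r3 import *
ct,at,_=cb("top",(288,144,311,168),lambda c:g(c)>85)
for rad,h in(((.022,.022,.019),(0,.007,.0095)),):
    f=lambda X:hullc("top",[*X,.016],rad,h)[0]
    r=least_squares(lambda u:f(np.array([.647,-.071])+(u-50)/1000)-ct,[50.,50],diff_step=.01); print("case top-only",np.array([.647,-.071])+(r.x-50)/1000, at)
print("cushion top-only",atz("top",(298.6,156.3),.0155),"old est .6467..-.6474,-.0703..-.0711")
E
python3 r5.py pics/raw_t6.png pics/raw_s6.png
```

```text
33.275
case top-only [ 0.64636274 -0.07331013] 292.375
cushion top-only [ 0.64547549 -0.07090719  0.0155    ] old est .6467..-.6474,-.0703..-.0711
```

View pics/p6.png

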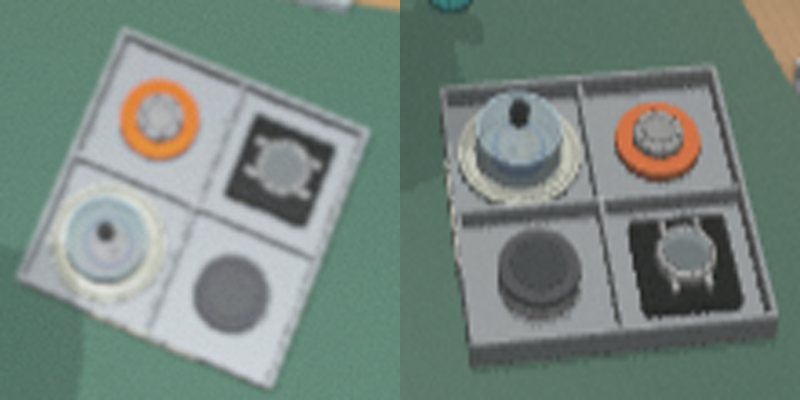

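The top and side crops show the cover upright over the movement and centred in the saucer, the back centred on the pad, and the case flat on the cushion. Any remaining offsets are within about 2 mm, and the two views disagree on direction. The robot is clear, so I'm handing in.

```bash
python3 -c "
from station import arm
print(arm.sign_off())"
```

```text
the job is handed in; nothing more can be done
None
```

I made up the job tray and handed it in at about 33 s: steel case on the cushion, steel back on the pad, and the blue-ringed movement in the saucer under its cover. The last pictures showed everything flat and centred to within about 2 mm. I didn't reach for the other watch's parts, and I didn't measure them again at the end.

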